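Clip the dial thermometer into its carrying bracket and hold it up to the camera

TASK

Press the stem of the dial thermometer down into the fork clip of its carrying bracket until the sprung jaw snaps shut over it, the bracket standing on the cold glass hob. Then lift the bracket by its wooden grip and show the dial to the camera on the stand: bracket level, dial looking straight into the lens, level with the lens and 15 cm in front of it. Finish while holding it there, still, gripping only the wooden grip; leave the other things where they are.

Things in the scene. Friction and masses are not known exactly. Their poses are not given: they have to be found in the camera images.
- thermometer: Loose steel dial thermometer, about 80 g. Origin on the stem's axis at the middle of the length to be clipped, x along the stem to the dial. Stem: round, 10 mm diameter, x = -75 to +60 mm; then the dial, a disc 44 mm across, 14 mm thick, square to the stem. Starts lying level in the rest, origin within 4 mm of its middle, dial roughly away from the robot.
- dial_face (a point): Centre of the white dial face, at x = +74 mm in the thermometer's frame; same axes (x points straight out of the face).
- rest: Fixed aluminium rest on the cold glass hob (flat, its top 7 mm above the worktop), base 104 x 56 x 6 mm, with two V-notched uprights 8 mm thick at x = +-38 mm, open between, tops at 49 mm. Origin at the centre of its underside, x along the lying stem, whose axis is 40 mm above that. Lift the thermometer straight up out of it, gripping between the uprights.
- bracket: Loose steel carrying bracket, about 0.4 kg with its wooden grip, standing on the hob. Origin on its underside below the middle of the clip; x along the clipped stem, y towards the wooden grip, z up. Base plate 8 mm thick, x = +-50, y = -24 to +72 mm. The clip's two equal posts, 10 mm wide, stand at x = +-40 mm; nothing between them is higher than 15 mm.
- jaw (a joint): Sprung hinged jaw of the clip, one part for both posts, hinged low along the bracket's x on the side away from the wooden grip. 0 rad: shut; grows as it is pushed outwards (-y), about 0.08 rad as the stem passes.
- wood_grip: Upright wooden grip fixed to the bracket, 52 mm along x, 18 mm thick in y, 72 mm high. Origin at the centre of its foot, at (0, 55, 8) mm in the bracket's frame, axes as the bracket's; its top is 80 mm above the bracket's underside. Take it from above across its 18 mm thickness.
- camera: Fixed black camera on a stand (base disc 90 mm, 244 mm high, head 50 x 66 x 48 mm) on the worktop left of the hob. Origin at the centre of its foot; z up; it looks along its -x.
- lens (a point): Centre of the camera's lens front, 33 mm in front of the stand's axis (camera x = -33 mm), 220 mm above the worktop; axes as the camera's, so the camera looks along -x of this frame.
- salt: Bystander: white glazed shaker with steel top, 36 x 36 x 74 mm, origin under its centre.
- pepper: Bystander: white glazed shaker with steel top, 35 x 35 x 74 mm, origin under its centre.
- carton: Bystander: small carton, 30 x 45 x 58 mm, origin under its centre.
- mug: Bystander: white mug, 87 x 113 x 90 mm, handle to its -y.
- oil: Bystander: white glazed bottle with wooden top, 56 x 56 x 129 mm, standing on a wooden coaster.
- clip_seat (a point): Where the thermometer's origin belongs, stem along x either way round: at (0, 0, 34) mm in the bracket's frame, same axes (15 mm off along x is fine). The stem lies on seats between a fixed horn (y = +5.7 mm) and the jaw, whose noses at bracket z = 40 mm close over it. Flared mouth about 25 mm wide at z = 58 mm. It snaps past the noses at about 5 to 15 N of push straight down.

How it is judged:
By the outcome, as a careful person would: the job done as asked, in the order asked, and still so for the second after the job is handed in, while the arm keeps its last pose, push and grip.
It also fails if it takes over 64 s, if anything falls off the work surface, if the arm or the gripper's body presses on something with over 40 N, if the wrist force passes 120 N, or if a joint passes its speed limit or range.

ROBOT

A 7-joint arm with a two-finger parallel gripper is mounted at the origin on a cart in front of the work surface, level with it; the furniture and walls round the work are solid. World frame = base frame: x ahead of the robot, y to its left, z up, the work surface at z = 0. Lengths are in m, angles in rad, forces in N, time in s.
With the tool pointing down it reaches from about 0.4 to 0.75 m from the base axis. Payload 19.5 kg.
Tool frame: the origin (TCP) lies between the finger pads; the fingertips stand 14 mm ahead of it and the grasp point (between the pads) lies 5 mm behind it; z points along the fingers, y is the line along which they close (so a half turn about z gives the same grasp; the last joint's range is limited). The gripper opens to 85 mm and grips with 20 to 120 N. Pads are 22 mm wide; open, the fingers measure 114 mm over their backs; the gripper's body (76 mm by 85 mm) begins 54 mm behind the grasp point. The pads swing forward as they close: fully open they stand 13 mm farther back than shut.
Start: joints at [-1.183, 0.707, -0.028, 1.485, 0.022, 0.951, -0.075], TCP at [0.24, 0.523, 0.245] pointing down, gripper open.
Joint ranges: [-2.71, 2.71], [-0.32, 2.16], [-1.57, 1.52], [0, 2.45], [-1.46, 4.6], [0, 2.02], [-2.83, 2.83]. Speed limits (rad/s): [1.89, 1.89, 2.57, 2.57, 3.01, 3.01, 3.01].

INTERFACE

Orientations are given as a unit quaternion [w, x, y, z].
In Python, from bench import goto, movel, move_j, gripper_to, sleep, solve_ik, observe, camera, MotionError, sign_off gives the robot as it stands. The module is installed in compiled form; this text tells all that it offers. Calls block until the motion is done:
- goto(position, orientation): joint-space move of the TCP to a pose.
- movel(position, rotation=None, v=0.15, threshold=None): straight line of the TCP; rotation=None keeps the orientation; v is the mean speed in m/s. With threshold (N) it stops when the force on the tool has changed by that much, and returns True; else False.
- move_j(angles): joint-space move.
- gripper_to(opening): opening from 0.0 (shut) to 1.0 (fully open); the grip force is fixed at half the most; returns when the fingers have stopped.
- sleep(seconds).
- solve_ik(position, orientation): joint angles nearest the present ones, or None.
- observe(): the state.
- camera(name): name is "scene" or "top" or "wrist"; returns a dict with "frame" (480x640x3 uint8, red, green, blue), "range_z" (480x640 float32, m along the optical axis (not along the pixel's ray), 0 where there is no reading), "fovy" (degrees; the focal length in pixels is half the picture's height over the tangent of half this angle, whatever the lens; pixels are square), "cx", "cy" (the principal point, pixels), "k1" (the pictures are not rectified: a ray, as slopes to the right and down, at radius r is drawn at 1 + k1 r^2 times it, then the intrinsics apply), "T" (4x4, takes a point from camera to world coordinates); the wrist camera has in their place "mount" (4x4, takes a point from camera to tool coordinates, whose origin is the TCP and whose axes are the flange's). Camera axes: x right, y up, looking along -z (the intrinsics and any distortion apply to the point x, -y, -z); pixel columns grow to the right and rows downward; lengths in m; the calibration is good to about 2 mm. A picture is of the moment at which its call begins: read the wrist's pose just before it.
A pose or a line that the arm cannot do raises MotionError and nothing moves.
- sign_off(): hands the job in; it is judged then, once.
The state is a dict: "time": time; "q": joint angles; "qvel": joint speeds; "tau": joint torques, N m; "tool_pos": TCP position; "orientation": TCP orientation; "wrist_force": force on the tool from outside, world axes, zero at the start; "ft_torque": the same for the moment, N m; "finger_gap": opening from 0.0 (shut) to 1.0 (fully open); "gripper_force": force on a finger pad.
Only numpy, scipy, OpenCV 4.12 (cv2) and the standard library are available. Lean on these libraries where they do the work, as an engineer would, in place of code of your own. Each camera call takes 0.05 s, during which the arm holds its last target. There are 200 camera calls.

## Working session

There is one attempt and no reset: what is moved stays moved. The work goes in short steps, each a Python script; the robot and the scene stay as the last script left them, time stands still between calls to the robot, and variables do not carry over. Pictures are saved under pics/ and viewed, at most 13 in all, crops included, and the job is handed in when it is done.

```bash
mkdir -p pics
cat > h.py <<'E'
import numpy as np, cv2
from bench import *
from scipy.spatial.transform import Rotation as R
def snap(n):
    o=observe(); c=camera(n)
    if 'T' not in c:
        q=o['orientation']; M=np.eye(4); M[:3,:3]=R.from_quat([q[1],q[2],q[3],q[0]]).as_matrix(); M[:3,3]=o['tool_pos']
        c['T']=M@c['mount']
    np.savez(f'{n}.npz',**{k:v for k,v in c.items()}); return c
def slopes(c,uv):
    f=240/np.tan(np.radians(float(c['fovy']))/2)
    K=np.array([[f,0,float(c['cx'])],[0,f,float(c['cy'])],[0,0,1]])
    d=(np.asarray(uv,float).reshape(-1,2)-[K[0,2],K[1,2]])/f
    s=d.copy()
    for _ in range(20): s=d/(1+float(c['k1'])*(s**2).sum(1,keepdims=True))
    return s
def rays(c,uv):
    s=slopes(c,uv); T=c['T']
    return T[:3,3], np.c_[s[:,0],-s[:,1],-np.ones(len(s))]@T[:3,:3].T
def onplane(c,uv,z):
    o,d=rays(c,uv); return o+d*((z-o[2])/d[:,2])[:,None]
def cloud(c):
    v,u=np.mgrid[:480,:640]; uv=np.c_[u.ravel(),v.ravel()]
    o,d=rays(c,uv); r=c['range_z'].ravel()
    P=o+d*r[:,None]; P[r==0]=np.nan
    return P.reshape(480,640,3)
def save(n,c): cv2.imwrite(f'pics/{n}.png',c['frame'][:,:,::-1])
E
python3 - <<'E'
from h import *
for n in ['scene','top','wrist']:
    c=snap(n); save(n+'0',c); print(n,c['fovy'],c['cx'],c['cy'],c['k1'],np.round(c['T'],3).tolist())
o=observe(); print(o)
E
```

```text
scene 52.11754155864355 323.5862851265183 230.8256147508188 -0.09467382364171925 [[-0.829, 0.247, -0.501, 0.075], [-0.558, -0.4, 0.727, 0.886], [-0.021, 0.882, 0.47, 0.759], [0.0, 0.0, 0.0, 1.0]]
top 45.620061022897154 314.34891637429627 239.51013253825198 -0.0160990930899661 [[0.022, 0.981, -0.194, 0.454], [-1.0, 0.024, 0.007, -0.043], [0.012, 0.194, 0.981, 1.357], [0.0, 0.0, 0.0, 1.0]]
wrist 60.452368371771044 315.07107646426766 232.62712889880078 -0.0468868803311793 [[0.415, -0.86, -0.297, 0.163], [0.91, 0.392, 0.136, 0.558], [-0.001, -0.327, 0.945, 0.375], [0.0, 0.0, 0.0, 1.0]]
{'time': 0.15, 'q': array([-1.18266316,  0.70691217, -0.02759725,  1.48487188,  0.02198702,
        0.95091314, -0.07550413]), 'qvel': array([-1.18661088e-03, -2.75095975e-03, -2.44756455e-04, -2.17976707e-03,
        7.34828539e-05, -7.18439244e-04, -4.40108094e-04]), 'tau': array([-5.30557936e-04, -8.83320236e+01,  1.23516139e+00, -2.36193484e+01,
        1.70759798e-02,  5.46132243e-03, -4.75606464e-05]), 'tool_pos': array([0.23954076, 0.52252778, 0.24496716]), 'orientation': array([-7.41601225e-05,  2.13280013e-01,  9.76991031e-01, -3.94325305e-04]), 'wrist_force': array([ 0.24578404,  0.17946224, -0.24350041]), 'ft_torque': array([ 0.00212925, -0.0190697 ,  0.00446775]), 'gripper_force': 0.0, 'finger_gap': 1.0025426038114331}
```

View pics/top0.png

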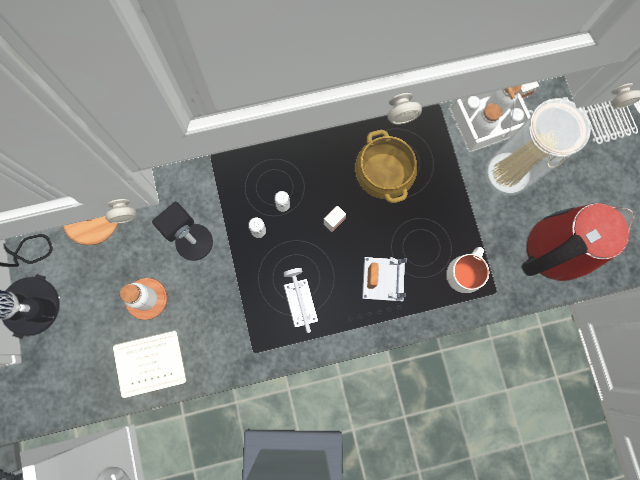

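View pics/scene0.png

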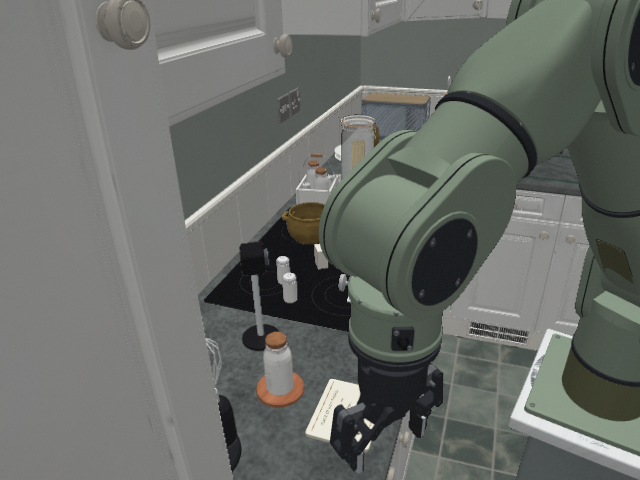

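Run:
```python
from h import *
c=dict(np.load('top.npz')); P=cloud(c)
for n,u,v in [('hob',330,280),('hob2',270,330),('work',240,370),('dial',292,272),('rest',300,310),('grip',373,275),('base',385,292),('clip',400,278),('camhead',172,220),('cambase',205,243),('salt',257,225),('pep',282,200),('mug',465,270),('carton',335,215),('oil',133,293)]:
    print(n,np.round(P[v,u],3))
top=c['frame']
crop=top[170:350,140:430]; crop=cv2.resize(crop,None,fx=2.7,fy=2.7,interpolation=cv2.INTER_CUBIC)
cv2.imwrite('pics/topcrop.png',crop[:,:,::-1])
# head points
m=(np.abs(P[...,2]-.244)<.006); ys,xs=np.nonzero(m[190:260,140:220]); 
pts=P[190:260,140:220][m[190:260,140:220]]; print(len(pts),np.median(pts[:,2]) if len(pts) else 0); 
r=cv2.minAreaRect(np.c_[xs+140,ys+190].astype(np.float32)); 
b=cv2.boxPoints(r); print(b, onplane(c,b,.244).round(4))
```

```text
hob [ 0.624 -0.092  0.007]
hob2 [0.503 0.046 0.009]
work [0.41  0.112 0.001]
dial [ 0.633 -0.003  0.064]
rest [ 0.551 -0.023  0.015]
grip [ 0.627 -0.186  0.086]
base [ 0.597 -0.222  0.015]
clip [ 0.632 -0.259  0.011]
camhead [0.707 0.234 0.244]
cambase [0.706 0.209 0.009]
salt [0.738 0.08  0.079]
pep [0.798 0.024 0.079]
mug [ 0.654 -0.414  0.013]
carton [ 0.77  -0.1    0.062]
oil [0.569 0.332 0.139]
784 0.24360384114491007
[[150.45901 220.95082]
 [175.93442 199.7213 ]
 [194.04916 221.459  ]
 [168.57376 242.68852]] [[0.704  0.2768 0.244 ]
 [0.749  0.229  0.244 ]
 [0.7051 0.1898 0.244 ]
 [0.6607 0.2375 0.244 ]]
```

View pics/topcrop.png

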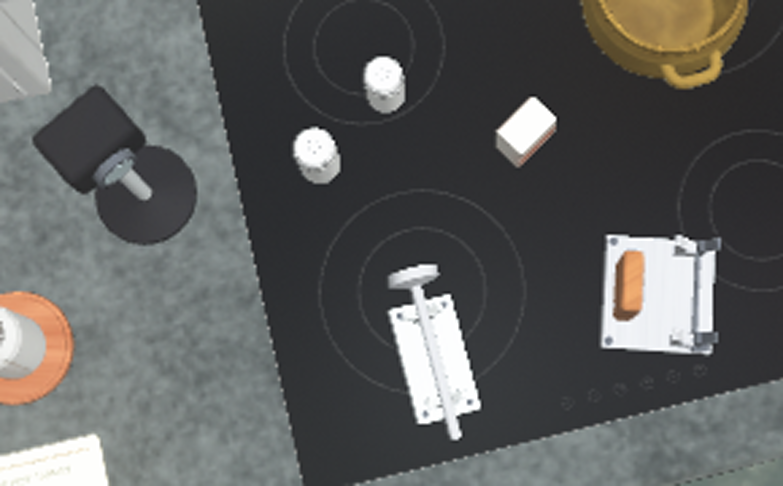

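```bash
cat >> h.py <<'E'
def down(deg):
    a=np.radians(deg); M=np.array([[np.cos(a),np.sin(a),0],[np.sin(a),-np.cos(a),0],[0,0,-1]])
    q=R.from_matrix(M).as_quat(); return [q[3],q[0],q[1],q[2]]
E
python3 - <<'E'
from h import *
goto([.42,.25,.38],down(60))
goto([.50,.08,.34],down(42)); c=snap('wrist'); save('w1',c); np.savez('w1.npz',**c); print(c['T'][:3].round(3))
goto([.55,-.10,.34],down(10)); c=snap('wrist'); save('w2',c); np.savez('w2.npz',**c); print(c['T'][:3].round(3), observe()['time'])
E
```

```text
[[ 0.671  0.7    0.243  0.563]
 [-0.741  0.635  0.219  0.137]
 [-0.001 -0.327  0.945  0.469]]
[[ 0.177  0.93   0.322  0.633]
 [-0.984  0.167  0.057 -0.085]
 [-0.001 -0.327  0.945  0.47 ]] 3.1417
```

View pics/w2.png

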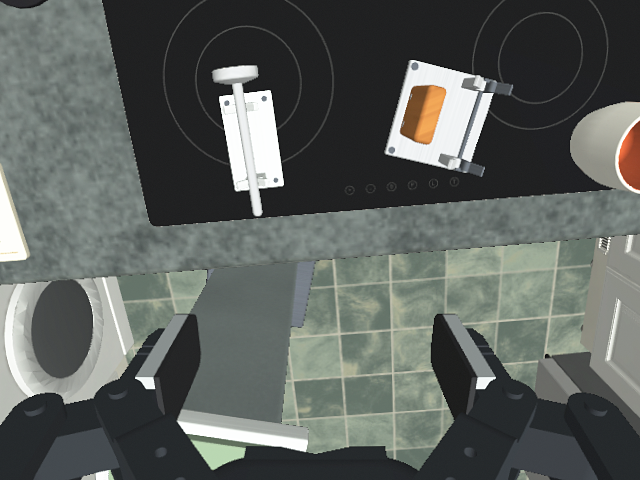

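View pics/w1.png

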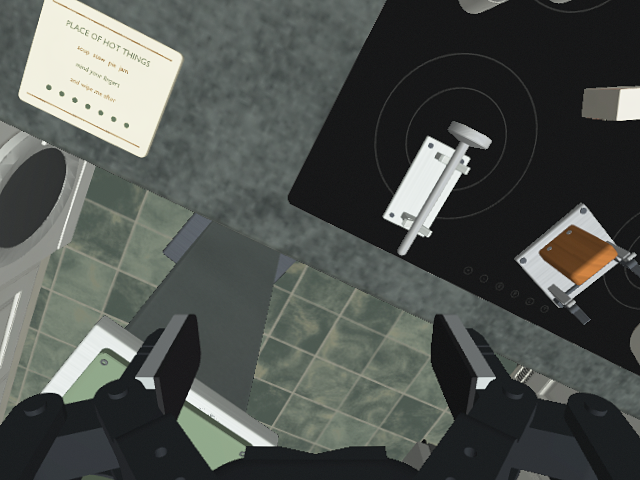

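```bash
cat > meas.py <<'E'
from h import *
def rect(p): 
    (c,s,a)=cv2.minAreaRect(p.astype(np.float32)*1000); return np.round(c,1),np.round(s,1),round(a,1)
def yaw(p):
    w=np.linalg.svd(p-p.mean(0),full_matrices=False)[2][0]; return np.degrees(np.arctan2(w[1],w[0]))%180
for n in ['w1','w2','top']:
    c=dict(np.load(n+'.npz')); P=cloud(c); f=cv2.cvtColor(c['frame'],cv2.COLOR_RGB2HSV); X,Y,Z=np.moveaxis(P,2,0)
    with np.errstate(invalid='ignore'):
        near=(X>.45)&(X<.75); th=near&(Y>-.09)&(Y<.06); br=near&(Y>-.31)&(Y<-.13)
        hob=near&(Y>-.12)&(Y<-.1); print(n,'hob z',np.nanmedian(Z[hob]))
        wood=br&(f[...,0]<20)&(f[...,1]>120)
        m=wood&(Z>.083); v,u=np.nonzero(m); print('wood depth',rect(P[m][:,:2]),np.median(Z[m]),' plane',rect(onplane(c,np.c_[u,v],.087)[:,:2]),yaw(P[m][:,:2]))
        m=br&(f[...,2]>120)&(Z<.022)&(Z>.008)&(f[...,1]<60); m=cv2.morphologyEx(m.astype('uint8'),cv2.MORPH_OPEN,np.ones((3,3)))>0; v,u=np.nonzero(m); print('bplate',rect(onplane(c,np.c_[u,v],.015)[:,:2]),np.median(Z[m]))
        m=br&(Z>.045)&~wood&(f[...,1]<90); q=P[m]; q=q[q[:,1]<-.21]; print('posts',len(q),rect(q[:,:2]) if len(q)>3 else '')
        m=th&(Z>.048)&(Z<.058); q=P[m]; 
        vx,vy,x0,y0=cv2.fitLine(q[:,:2].astype(np.float32),cv2.DIST_HUBER,0,.001,.001).ravel()
        keep=np.abs((q[:,1]-y0)*vx-(q[:,0]-x0)*vy)<.007; s=(q[keep,0]-x0)*vx+(q[keep,1]-y0)*vy
        d=np.array([vx,vy]); print('stem',np.degrees(np.arctan2(vy,vx)),'ends',np.array([x0,y0])+d*s.min(),np.array([x0,y0])+d*s.max(),np.median(Z[m]))
        m=th&(Z>.059); q=P[m]; print('dialtop',len(q),rect(q[:,:2]),Z[m].max())
        m=th&(f[...,2]>120)&(Z<.02)&(Z>.009); m=cv2.morphologyEx(m.astype('uint8'),cv2.MORPH_OPEN,np.ones((3,3)))>0;v,u=np.nonzero(m); print('rest',rect(onplane(c,np.c_[u,v],.013)[:,:2]))
E
python3 meas.py
```

```text
w1 hob z 0.008091548079793731
wood depth (array([ 631.3, -188.6]), array([19.1, 51.7]), 87.1) 0.08758732804475122  plane (array([ 631. , -186.7]), array([21. , 51.3]), 87.1) 177.76613732801704
bplate (array([ 630.3, -220.7]), array([96.2, 99.8]), 87.6) 0.016152315586137
posts 603 (array([ 628.9, -245.5]), array([39.9, 91.1]), 87.8)
stem 14.786302 ends [ 0.4977864  -0.04318388] [ 0.62799194 -0.0088154 ] 0.052398489570181894
dialtop 17035 (array([641.5, -12.1]), array([ 37.7, 264.5]), 61.4) 0.4121732163982035
rest (array([568.6, -25.2]), array([103.8,  56.2]), 16.6)
w2 hob z 0.009087060141632908
wood depth (array([ 631.4, -189.4]), array([17.5, 50.7]), 87.3) 0.08791300081831499  plane (array([ 631.3, -188.7]), array([17.8, 50.6]), 87.2) 177.1851377967074
bplate (array([ 629.9, -220.5]), array([ 96.5, 100.1]), 87.9) 0.016337505879102154
posts 732 (array([ 628.8, -245.2]), array([39. , 90.6]), 87.3)
stem 15.573538 ends [ 0.49863783 -0.04609903] [ 0.62924395 -0.00969816] 0.05248865066773992
dialtop 22748 (array([586.7, -28.1]), array([125.7,  63.6]), 38.8) 0.4155461412417794
rest (array([568.7, -25.7]), array([104. ,  56.5]), 16.7)
top hob z 0.8166545978710955
wood depth (array([ 630.3, -187.1]), array([16., 50.]), 88.2) 0.0864900330689733  plane (array([ 629.8, -186.9]), array([49.9, 15.8]), 0.1) 177.2049975084772
bplate (array([ 629.2, -219.1]), array([96.1, 99.8]), 87.8) 0.014819190791664827
posts 927 (array([ 667.3, -241.1]), array([170. ,  47.6]), 5.1)
stem 16.372261 ends [ 0.4988706  -0.04485141] [ 0.62893676 -0.00663926] 0.05172187895973801
dialtop 24366 (array([681. , -27.8]), array([ 79.4, 165.8]), 23.7) 1.0229685729323679
rest (array([567.5, -23.5]), array([103.4,  55.9]), 14.8)
```

Run:
```python
from h import *
p=[.5697,-.0258]
gripper_to(.5)
goto([*p,.15],down(16)); movel([*p,.046],v=.1)
o=observe(); print(o['tool_pos'],o['wrist_force'])
gripper_to(0); o=observe(); print(o['finger_gap'],o['gripper_force'],o['wrist_force'])
movel([*p,.20],v=.1); o=observe(); print(o['finger_gap'],o['gripper_force'],o['wrist_force'],o['tool_pos'],o['time'])
# view camera stand + hold
goto([.50,-.0,.27],down(16)); 
c=snap('top'); np.savez('top2.npz',**c); c=snap('wrist'); np.savez('w3.npz',**c); save('w3',c); print(observe()['time'])
```

```text
[ 0.56996973 -0.02581225  0.04653305] [ 0.26311939  0.76249578 -0.04787904]
0.09206100124123041 58.56405794620514 [-2.44698942  4.34763308  5.64682007]
0.08904294057932936 58.4363454580307 [ 0.10277496 -0.34186078 -0.66929533] [ 0.56953637 -0.02579642  0.19954653] 7.7667
8.3583
```

View pics/w3.png

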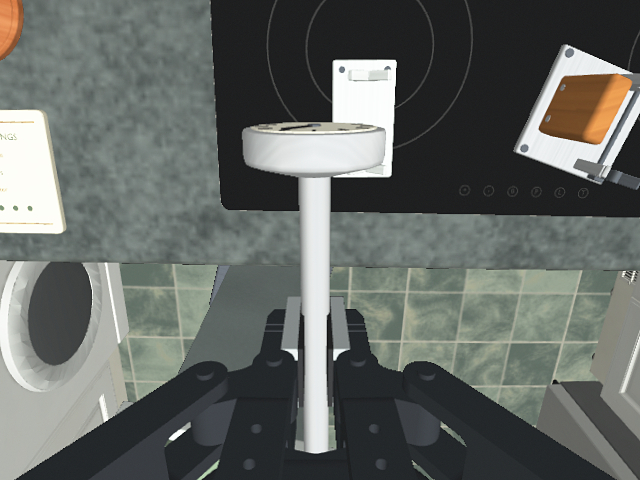

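```bash
cat > held.py <<'E'
from h import *
def held(c):
    P=cloud(c); M=c['T']@np.linalg.inv(c['mount'])
    L=(P-M[:3,3])@M[:3,:3]; x,y,z=np.moveaxis(L,2,0)
    with np.errstate(invalid='ignore'): m=(x>.025)&(x<.055)&(abs(y)<.012)&(abs(z)<.03)
    q=L[m]; k=np.polyfit(q[:,0],q[:,1],1); print('stem y at tcp',k[1],'yaw deg',np.degrees(np.arctan(k[0])))
    b=[(lambda s:[s[:,0].mean(),s[:,2].min()])(q[(q[:,0]>a)&(q[:,0]<a+.004)]) for a in np.arange(.025,.055,.004)]
    k=np.polyfit(*np.array(b).T,1); print('stem top z at tcp',k[1],'at .05',np.polyval(k,.05))
    with np.errstate(invalid='ignore'): m=(x>.05)&(x<.09)&(abs(y)<.03)&(z<-.012)&(z>-.03)
    d=L[m]; print('dial x',np.percentile(d[:,0],[2,50,98]),'y',np.percentile(d[:,1],[1,99]),'z',d[:,2].min())
if __name__=='__main__': held(dict(np.load('w3.npz')))
E
python3 held.py
```

```text
stem y at tcp 0.00012054327069172576 yaw deg -0.15072622970880234
stem top z at tcp -0.007791593880374145 at .05 -0.008076907218698649
dial x [0.06271782 0.06927745 0.0742629 ] y [-0.01863147  0.01788199] z -0.025309639243037658
```

Run:
```python
from h import *
from held import held
p=[.6288,-.2443]
goto([*p,.2],down(-2.5)); movel([*p,.085],v=.12)
c=snap('wrist'); held(c); save('w4',c); cv2.imwrite('pics/w4c.png',c['frame'][60:400,140:560][:,:,::-1]); print(observe()['tool_pos'],observe()['time'])
P=cloud(c); M=c['T']@np.linalg.inv(c['mount']); L=(P-M[:3,3])@M[:3,:3]
# posts at tool x ~.035-.045, world z .045-.068
with np.errstate(invalid='ignore'): m=(L[...,0]>.034)&(L[...,0]<.05)&(abs(L[...,1])<.04)&(P[...,2]>.045)&(P[...,2]<.075)
q=L[m]; z=P[m][:,2]
for a in np.arange(.045,.075,.004):
    s=q[(z>=a)&(z<a+.004)]
    if len(s): print(round(a,3),len(s),(np.percentile(s[:,1],[0,10,25,50,75,90,100])*1000).round(1))
```

```text
stem y at tcp -0.00119920213680152 yaw deg 0.20545529566028287
stem top z at tcp -0.008414757062173008 at .05 -0.007805493484268428
dial x [0.06272478 0.06927034 0.07424831] y [-0.01827615  0.01793183] z -0.02482541671722611
[ 0.62910964 -0.24446806  0.08582491] 10.6167
0.045 49 [-12.1 -10.8  -8.6   7.7   9.7  11.2  12.4]
0.049 270 [-11.8  -7.3   7.2   8.4   9.7  10.4  12.1]
0.053 323 [-12.   -7.4  -6.3  11.1  12.5  13.3  15.7]
0.057 395 [-13.8  -9.7  -8.8  -6.6  14.9  15.8  17.6]
0.061 529 [-17.2 -12.5 -11.4  16.7  18.5  20.1  21.1]
0.065 322 [-17.4 -16.7 -15.8 -14.6 -13.5 -12.4  20.8]
```

View pics/w4c.png

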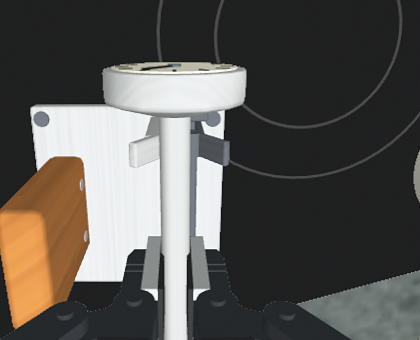

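Run:
```python
from h import *
p=[.6288,-.2443]
movel([*p,.066],v=.06)
f0=observe()['wrist_force']
for z in np.arange(.063,.0355,-.002):
    hit=movel([*p,z],v=.03,threshold=40); o=observe(); F=o['wrist_force']
    print(round(z,3),o['tool_pos'].round(4),F.round(1),hit)
    if hit or F[2]-f0[2]>32: break
print(o['time'],o['finger_gap'])
```

```text
0.063 [ 0.6288 -0.2443  0.063 ] [-0.3  0.3 -0.1] False
0.061 [ 0.6288 -0.2443  0.0609] [ 0.5 -0.1 -0.1] False
0.059 [ 0.6288 -0.2443  0.0589] [ 0.2 -0.2 -0.7] False
0.057 [ 0.6287 -0.2443  0.0568] [ 0.8  0.3 -1. ] False
0.055 [ 0.6288 -0.2443  0.0548] [-0.3  0.7 -1. ] False
0.053 [ 0.6288 -0.2443  0.0529] [-1.   0.   0.4] False
0.051 [ 0.6289 -0.2441  0.0509] [ 1.2  1.3 -1.9] False
0.049 [ 0.6288 -0.2442  0.0488] [ 1.5  1.2 -1.4] False
0.047 [ 0.6287 -0.2444  0.0467] [ 0.6 -0.1 -3.2] False
0.045 [ 0.6286 -0.2444  0.0448] [-0.1  0.2 -2.4] False
0.043 [ 0.6287 -0.2444  0.0428] [ 0.1  0.2 -3. ] False
0.041 [ 0.6287 -0.2445  0.0409] [ 0.3 -0.8 -0.9] False
0.039 [ 0.6289 -0.2446  0.0402] [-5.7  2.6 16.7] False
0.037 [ 0.6291 -0.2446  0.0398] [-14.3   6.6  42.7] False
14.5833 0.09367380307035385
```

Run:
```python
from h import *
p=[.6288,-.2443]
movel([*p,.0403],v=.03); print(observe()['wrist_force'].round(1))
gripper_to(.4); print(observe()['wrist_force'].round(1))
movel([*p,.16],v=.1)
movel([.56,-.235,.20],v=.15)
c=snap('wrist'); np.savez('w5.npz',**c); cv2.imwrite('pics/w5.png',cv2.resize(c['frame'][0:240,140:500],None,fx=2,fy=2)[:,:,::-1]); print(observe()['time'])
P=cloud(c); f=cv2.cvtColor(c['frame'],cv2.COLOR_RGB2HSV);X,Y,Z=np.moveaxis(P,2,0)
with np.errstate(invalid='ignore'):
    m=(X>.57)&(X<.685)&(abs(Y+.2443)<.012)&(Z>.041)&(Z<.06)
    q=P[m]; s=q[(q[:,0]>.60)&(q[:,0]<.66)]; print('stem yaw',np.degrees(np.arctan(np.polyfit(s[:,0],s[:,1],1)[0])), s.mean(0))
    for a in np.arange(.575,.685,.01): t=q[abs(q[:,0]-a)<.005]; print(round(a,3),len(t),t[:,2].max().round(4) if len(t) else '')
    m=(X>.68)&(X<.73)&(abs(Y+.2443)<.03)&(Z>.05)&(Z<.09); d=P[m]; print('dial',d[:,:2].mean(0),np.percentile(d[:,0],[2,98]),d[:,2].max())
    w=(f[...,0]<20)&(f[...,1]>120)&(Z>.083)&(Z<.1)&(Y<-.1); (cc,ss,aa)=cv2.minAreaRect((P[w][:,:2]*1000).astype(np.float32)); print('wood',cc,ss,aa)
```

```text
[ 1.2 -0.7  6.4]
[-0.6 -3.6  1. ]
17.3
stem yaw -1.3750218160253593 [ 0.6318371  -0.23733148  0.04632891]
0.575 166 0.0491
0.585 314 0.0599
0.595 300 0.06
0.605 192 0.0489
0.615 205 0.0489
0.625 216 0.0486
0.635 234 0.0486
0.645 238 0.0491
0.655 268 0.0485
0.665 493 0.06
0.675 370 0.0595
0.685 133 0.0497
dial [ 0.69306947 -0.23848155] [0.68987315 0.69671814] 0.0658511924713947
wood (630.0199584960938, -301.20166015625) (76.52057647705078, 257.9974670410156) 5.597755432128906
```

View pics/w5.png

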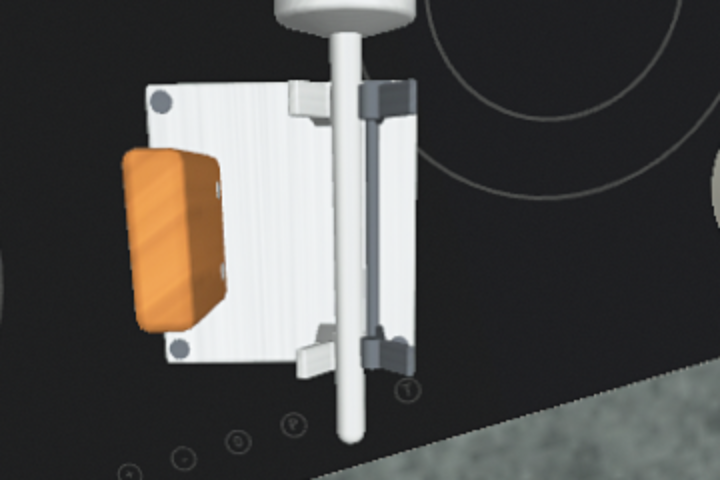

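Run:
```python
from h import *
c=dict(np.load('w5.npz'))
P=cloud(c); f=cv2.cvtColor(c['frame'],cv2.COLOR_RGB2HSV);X,Y,Z=np.moveaxis(P,2,0)
with np.errstate(invalid='ignore'):
    box=(X>.55)&(X<.70)&(Y>-.30)&(Y<-.15)
    pl=box&(Y>-.232)&(Y<-.212)&(X>.61)&(X<.65)&(Z<.025); print('plate z',np.median(Z[pl]))
    for x0 in (.61,.65):
      s=P[box&(abs(X-x0)<.012)&(abs(Y+.2443)<.02)&(Z>.03)]
      for a in np.arange(-.256,-.228,.002):
        t=s[abs(s[:,1]-a)<.001]; print(x0,round(a,3),len(t),np.median(t[:,2]).round(4) if len(t) else '')
    w=box&(f[...,0]<20)&(f[...,1]>120)&(Z>.083)&(Z<.1); print('wood',cv2.minAreaRect((P[w][:,:2]*1000).astype(np.float32)),np.median(Z[w]))
    m=box&(f[...,2]>120)&(Z<.022)&(Z>.008)&(f[...,1]<60); v,u=np.nonzero(m); print('plate',cv2.minAreaRect((onplane(c,np.c_[u,v],.015)[:,:2]*1000).astype(np.float32)))
cv2.imwrite('pics/w5z.png',np.hstack([cv2.resize(c['frame'][30:70,280:350],None,fx=5.5,fy=5.5,interpolation=cv2.INTER_NEAREST),cv2.resize(c['frame'][155:195,280:350],None,fx=5.5,fy=5.5,interpolation=cv2.INTER_NEAREST)])[:,:,::-1])
```

```text
plate z 0.01642205221927806
0.61 -0.256 0 
0.61 -0.254 0 
0.61 -0.252 0 
0.61 -0.25 0 
0.61 -0.248 0 
0.61 -0.246 0 
0.61 -0.244 0 
0.61 -0.242 20 0.0442
0.61 -0.24 102 0.046
0.61 -0.238 106 0.047
0.61 -0.236 107 0.0473
0.61 -0.234 106 0.0465
0.61 -0.232 69 0.0449
0.61 -0.23 0 
0.65 -0.256 0 
0.65 -0.254 0 
0.65 -0.252 0 
0.65 -0.25 0 
0.65 -0.248 0 
0.65 -0.246 0 
0.65 -0.244 0 
0.65 -0.242 108 0.0449
0.65 -0.24 121 0.0467
0.65 -0.238 120 0.0472
0.65 -0.236 122 0.047
0.65 -0.234 116 0.0456
0.65 -0.232 16 0.0436
0.65 -0.23 0 
wood ((630.6149291992188, -182.72845458984375), (18.215728759765625, 51.44060134887695), 88.35743713378906) 0.08797346508952782
plate ((616.7739868164062, -231.81228637695312), (133.6163330078125, 124.36146545410156), 88.0481948852539)
```

View pics/w5z.png

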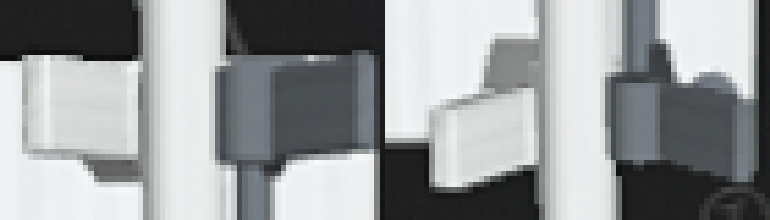

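Run:
```python
from h import *
p=[.6306,-.1826]; a=-1.6
gripper_to(.6)
goto([*p,.17],down(a)); print(movel([*p,.050],v=.1,threshold=15)); print(observe()['tool_pos'].round(4),observe()['wrist_force'].round(1))
gripper_to(0); o=observe(); print(o['finger_gap'],o['gripper_force'],o['wrist_force'].round(1),o['tool_pos'].round(4))
movel([*p,.20],v=.1); o=observe(); print(o['finger_gap'],o['wrist_force'].round(1),o['time'])
goto([.47,.03,.27],down(25)); c=snap('wrist'); np.savez('w6.npz',**c); save('w6',c); c=snap('top'); np.savez('top3.npz',**c); print(observe()['tool_pos'],observe()['time'])
```

```text
False
[ 0.6309 -0.1827  0.0506] [ 0.5 -0.9 -0.2]
0.2083649771877902 59.658252596855164 [-0.8  0.8  6.6] [ 0.6308 -0.1825  0.0504]
0.20128213142156196 [-0.1 -0.2 -4.4] 21.4667
[0.4706545  0.02906678 0.26968494] 22.6333
```

View pics/w6.png

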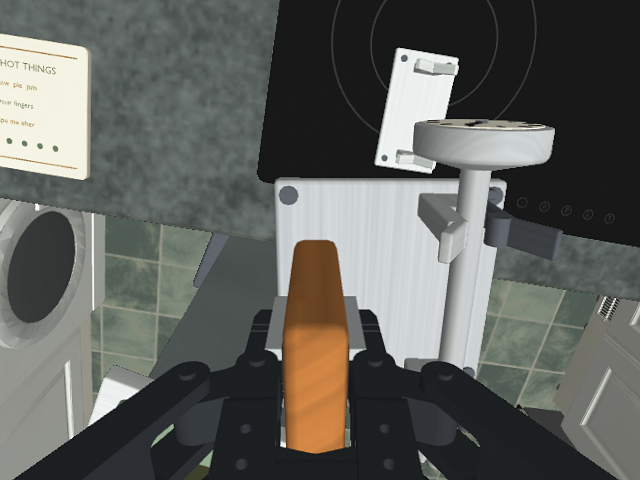

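```bash
cat > fin.py <<'E'
from h import *
s=snap('scene'); np.savez('scene2.npz',**s)
for n in ['top','top3','scene2']:
    c=dict(np.load(n+'.npz')); P=cloud(c); X,Y,Z=np.moveaxis(P,2,0)
    with np.errstate(invalid='ignore'):
        box=(X>.62)&(X<.80)&(Y>.14)&(Y<.32)
        h=box&(abs(Z-.244)<.006); q=P[h]
        if len(q)>20:
            v,u=np.nonzero(h); w=onplane(c,np.c_[u,v],.244)[:,:2]
            print(n,'head',len(q),np.median(q[:,2]),cv2.minAreaRect((w*1000).astype(np.float32)))
        k=(c['frame'].max(2)<60)&box&(Z<.02)&(Z>-.01); k=cv2.morphologyEx(k.astype('uint8'),cv2.MORPH_OPEN,np.ones((3,3)))>0; v,u=np.nonzero(k)
        w=onplane(c,np.c_[u,v],.006)[:,:2].astype(np.float32); (cc,r)=cv2.minEnclosingCircle(w*1000); print(n,'base',len(w),cc,r,np.median(Z[k]))
        # horizontal slice of head sides -> face planes
        sl=box&(Z>.198)&(Z<.238); q=P[sl]; np.save(n+'_side.npy',q); print('side pts',len(q))
# top head line fit: back edge & sides by hull of head mask
c=dict(np.load('w6.npz')); P=cloud(c); M=c['T']@np.linalg.inv(c['mount']); L=(P-M[:3,3])@M[:3,:3]; x,y,z=np.moveaxis(L,2,0)
f=c['frame']
with np.errstate(invalid='ignore'):
    pl=(abs(x-.02)<.05)&(y>-.005)&(y<.075)&(abs(z-.041)<.012)&(f.min(2)>90)
    A=np.c_[L[pl][:,:2],np.ones(pl.sum())]; k=np.linalg.lstsq(A,L[pl][:,2],rcond=None)[0]; print('plate z=',k,'tilt deg',np.degrees(k[:2]),pl.sum())
    st=(abs(y-.055)<.02)&(x>.015)&(x<.055)&(z<.015)&(z>-.01)&(f.min(2)>110); q=L[st]
    st2=q[abs(q[:,1]-.055)<.008]; print('stem',st2.mean(0),np.degrees(np.arctan(np.polyfit(st2[:,0],st2[:,1],1)[0])), np.percentile(st2[:,2],5))
    d=L[(abs(y-.055)<.03)&(x>.055)&(x<.10)&(z<-.005)&(z>-.03)]; print('dial x',np.percentile(d[:,0],[1,50,99]),'y',np.percentile(d[:,1],[1,50,99]),'ztop',d[:,2].min())
E
python3 fin.py
```

```text
top head 786 0.24371957473229544 ((705.3270874023438, 233.49278259277344), (57.38684844970703, 65.36090087890625), 43.297630310058594)
top base 425 (741.2485961914062, 157.64797973632812) 60.004024505615234 0.007522149710864845
side pts 228
top3 head 786 0.24371957473229544 ((705.3270874023438, 233.49278259277344), (57.38684844970703, 65.36090087890625), 43.297630310058594)
top3 base 425 (741.2485961914062, 157.64797973632812) 60.004024505615234 0.007522149710864845
side pts 228
scene2 head 401 0.2443884636519993 ((702.1055297851562, 239.61221313476562), (55.83931350708008, 74.30847930908203), 45.390602111816406)
scene2 base 705 (728.3275756835938, 206.8165283203125) 83.47433471679688 0.009267009430189987
side pts 440
plate z= [0.00426221 0.00060008 0.03400281] tilt deg [0.24420652 0.03438216] 18542
stem [0.03625427 0.05355925 0.00350807] -0.8015672875229379 -0.001776207246092014
dial x [0.06282727 0.06959121 0.07476156] y [0.03738754 0.05084483 0.06940659] ztop -0.0156618243883087
```

```bash
cat > cam.py <<'E'
from h import *
for n in ['top','scene2']:
    c=dict(np.load(n+'.npz')); P=cloud(c); X,Y,Z=np.moveaxis(P,2,0)
    with np.errstate(invalid='ignore'):
        box=(X>.62)&(X<.80)&(Y>.14)&(Y<.32)
        for t in (.2405,.2425):
            q=P[box&(Z>t)&(Z<.25)]; 
            if len(q)>9: print(n,t,len(q),cv2.minAreaRect((q[:,:2]*1000).astype(np.float32)))
        for yawd in (42,43.5):
            e=np.array([np.cos(np.radians(yawd)),np.sin(np.radians(yawd))]); g=np.array([-e[1],e[0]])
            q=P[box&(Z>.185)&(Z<.25)]; print(yawd,'along',(np.percentile(q[:,:2]@e,[0,1,3,50,97,99,100])*1000).round(1),'across',(np.percentile(q[:,:2]@g,[0,1,3,50,97,99,100])*1000).round(1))
        # front ring: points most forward
        q=P[box&(Z>.19)&(Z<.238)]; s=q[:,:2]@e; k=s<np.percentile(s,15); print('front pts',k.sum(),q[k].mean(0),s[k].min())
        # vertical faces: RANSAC lines in xy
        rng=np.random.default_rng(0); xy=q[:,:2]
        for it in range(2):
            best=None
            for _ in range(2000):
                i,j=rng.choice(len(xy),2,False); d=xy[j]-xy[i]; L=np.linalg.norm(d)
                if L<.015: continue
                m=abs((xy-xy[i])@np.array([-d[1],d[0]])/L)<.0012
                if best is None or m.sum()>best.sum(): best=m
            l=cv2.fitLine(xy[best].astype(np.float32),cv2.DIST_L2,0,.01,.01).ravel(); print('face',best.sum(),'/',len(xy),np.degrees(np.arctan2(l[1],l[0])),l[2:]); xy=xy[~best]
        k=(c['frame'].max(2)<70)&box&(Y>.15)&(Z<.014)&(Z>.003); nl,lab,st,ce=cv2.connectedComponentsWithStats(k.astype('uint8')); i=1+st[1:,4].argmax()
        for i in np.argsort(-st[1:,4])[:3]+1:
            v,u=np.nonzero(lab==i); w=onplane(c,np.c_[u,v],.008)[:,:2].astype(np.float32)*1000
            if len(w)>20: print('base',len(w),w.min(0),w.max(0),cv2.fitEllipse(cv2.convexHull(w)))
E
python3 cam.py
```

```text
top 0.2405 702 ((706.084716796875, 233.99444580078125), (57.51756286621094, 64.80158996582031), 43.52425003051758)
top 0.2425 539 ((708.3643798828125, 236.59886169433594), (48.42903518676758, 63.15776443481445), 44.210914611816406)
42 along [651.  652.1 652.8 677.2 707.2 708.8 710.7] across [-331.5 -330.4 -328.9 -298.4 -267.9 -266.2 -264.7]
43.5 along [643.  644.2 644.7 669.1 699.  700.7 702. ] across [-348.9 -348.2 -346.6 -315.9 -285.6 -283.9 -282.9]
front pts 35 [0.68414835 0.21509616 0.22189993] 0.6430356555029461
face 85 / 228 -46.02651 [0.6927499  0.21896224]
face 71 / 143 -46.65418 [0.68535244 0.21487945]
base 255 [663.8835  231.06105] [719.2703  279.75705] ((691.736083984375, 255.61143493652344), (36.938724517822266, 66.6322250366211), 130.60716247558594)
base 219 [712.74457 195.94101] [752.1333  249.63646] ((731.4180297851562, 224.3350372314453), (36.190101623535156, 57.25557327270508), 154.9674072265625)
base 214 [704.84454 149.49791] [799.03455 176.04854] ((629.9646606445312, 139.73623657226562), (12.153799057006836, 152.21141052246094), 0.0)
scene2 0.2405 358 ((707.4998779
[... 354 characters left out ...]
 700.7 702.3 702.9] across [-349.2 -343.9 -340.4 -287.7 -282.  -280.9 -278.9]
front pts 66 [0.67974991 0.22568346 0.22663963] 0.6440077327943428
face 206 / 440 44.82573 [0.6863578 0.2591771]
face 80 / 234 44.929142 [0.6921668  0.26184508]
base 461 [674.2275  192.80586] [751.6956 283.854 ] ((708.4522094726562, 238.6134490966797), (85.17729187011719, 92.35807800292969), 19.375295639038086)
base 93 [701.4752  149.13068] [780.52625 169.7958 ] ((788.0889282226562, 161.80914306640625), (21.010786056518555, 170.92666625976562), 95.71080017089844)
base 22 [781.8788  161.40576] [799.9135  179.56024] ((786.7845458984375, 180.97418212890625), (13.644896507263184, 45.403900146484375), 34.10407638549805)
```

Run:
```python
from h import *
e=np.array([np.cos(np.radians(44.2)),np.sin(np.radians(44.2))]); lens=np.array([.7085,.2375])-.033*e; D=lens-.15*e
a=np.radians(43.8); p=D-.0755*np.array([np.cos(a),np.sin(a)])-.0537*np.array([np.sin(a),-np.cos(a)])
goto([*p,.2285],down(43.8)); sleep(.7); movel([*p,.2285],v=.05); sleep(.5)
o=observe(); print(p,o['tool_pos'],o['orientation'],down(43.8),o['time'],o['finger_gap'],abs(o['qvel']).max())
for n in ['top','scene','wrist']:
    c=snap(n); np.savez(n+'F.npz',**c); P=cloud(c); f=c['frame']; X,Y,Z=np.moveaxis(P,2,0)
    r=(P[...,:2]-D); al=r@e; ac=r@np.array([-e[1],e[0]])
    with np.errstate(invalid='ignore'):
        m=(abs(al)<.03)&(abs(ac)<.026)&(abs(Z-.22)<.027); 
        d=m&(al>-.018); print(n,'dial pts',d.sum(),'along mm',(np.percentile(al[d],[1,50,95,99])*1000).round(1),'across',(np.percentile(ac[d],[1,50,99])*1000).round(1),'z',np.percentile(Z[d],[1,50,99]).round(4))
        if n!='top': 
            fc=m&(al>-.003)&(al<.006)&(abs(ac)<.018)&(abs(Z-.22)<.018)
            if fc.sum()>50:
                A=np.c_[ac[fc],Z[fc]-.22,np.ones(fc.sum())]; k=np.linalg.lstsq(A,al[fc],rcond=None)[0]; print('face tilt deg',np.degrees(k[:2]),'off',k[2],fc.sum())
        s=(al>-.13)&(al<-.02)&(abs(ac)<.008)&(Z>.215)&(Z<.24)
        if s.sum()>50: l=np.polyfit(al[s],ac[s],1); lz=np.polyfit(al[s],Z[s],1); print('stem yaw err',np.degrees(l[0]),'pitch',np.degrees(lz[0]),'across at face',l[1],'z',np.median(Z[s]),s.sum())
s=np.load('sceneF.npz'); t=np.load('topF.npz')
cv2.imwrite('pics/final.png',np.hstack([s['frame'][180:420,180:500],t['frame'][160:400,120:440]])[:,:,::-1])
```

```text
[0.48564437 0.0964205 ] [0.48564105 0.09643553 0.22851211] [-1.67651647e-05  9.27833224e-01  3.72995319e-01  1.25005382e-05] [np.float64(0.0), np.float64(0.92783625389892), np.float64(0.3729877825758089), np.float64(0.0)] 24.55 0.20558142171178173 0.002198455454418952
top dial pts 155 along mm [-17.4  -9.5  -2.7  -1.7] across [-21.5  -2.4  16. ] z [0.2165 0.2361 0.2436]
stem yaw err -0.6169506037944071 pitch -1.1511212617792268 across at face -0.0001846761449628557 z 0.22365227631141593 155
scene dial pts 148 along mm [-16.3  -4.5  -1.5  -1. ] across [-14.9  11.   22.3] z [0.202  0.2272 0.2428]
stem yaw err -1.450340526285326 pitch 0.3229451262111234 across at face 0.0010441934905311976 z 0.22319735418624437 78
wrist dial pts 6296 along mm [-17.3  -6.5  -2.   -1.7] across [-18.7   4.2  20.4] z [0.209  0.238  0.2428]
face tilt deg [ 0.44732242 -0.54849926] off -0.0020769776278358534 1029
stem yaw err -1.2143833214930218 pitch 1.4169802090319052 across at face -0.0009997303301261494 z 0.224757692596539 5583
```

View pics/final.png

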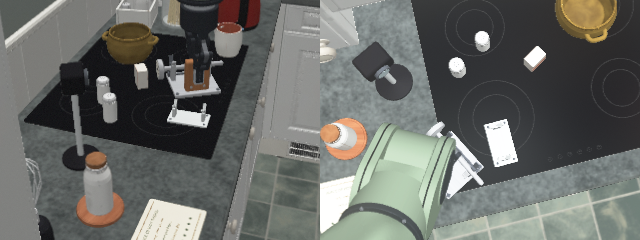

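Run:
```python
from h import *
e=np.array([np.cos(np.radians(44.2)),np.sin(np.radians(44.2))]); D=np.array([.7085,.2375])-.183*e
A=44.5; a=np.radians(A); p=D-.0735*np.array([np.cos(a),np.sin(a)])-.0537*np.array([np.sin(a),-np.cos(a)])
movel([*p,.2280],down(A),v=.02); sleep(1.0)
o=observe(); print(o['tool_pos'],p,o['time'],abs(o['qvel']).max(),o['finger_gap'],o['wrist_force'].round(1)); print(sign_off())
```

```text
[0.48724048 0.09670499 0.22800773] [0.48724262 0.0967035 ] 25.95 0.0022640567649866625 0.20405873518016204 [-0.4 -0.4 -3.8]
the job is handed in; nothing more can be done
None
```

The job is handed in at about 26 s: the thermometer is clipped in the bracket and held still by the wooden grip, dial facing the lens at about 15 cm. The sandbox gave no verdict, I did not measure the dial again after a last 2 mm, 0.7° correction, and the bracket slid about 6 mm on the hob during the clipping step.

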